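# Open the ratchet clamp after gluing

## Robot

A 6-joint arm with a two-finger parallel gripper is mounted at the origin on the work surface. World frame = base frame: x ahead of the robot, y to its left, z up, the work surface at z = 0. Lengths are in m, angles in rad, forces in N, time in s.
With the tool pointing down it reaches from about 0.25 to 0.8 m from the base axis. Payload 3.9 kg.
Tool frame: the origin (TCP) lies at the very end of the fingers, on their centre line; the grasp point (between the pads) lies 19 mm behind it; z points along the fingers, y is the line along which they close (so a half turn about z gives the same grasp; the last joint's range is limited). The gripper opens to 85 mm and grips with 20 to 120 N. Pads are 22 mm wide; open, the fingers measure 114 mm over their backs; the gripper's body (76 mm by 85 mm) begins 54 mm behind the grasp point. The pads swing forward as they close: fully open they stand 13 mm farther back than shut.
Start: joints at [1.305, 0.26, -0.138, 1.173, 0, 1.571], TCP at [0.138, 0.507, 0.231] pointing down, gripper open.
Joint ranges: [-2.78, 2.78], [-0.83, 1.72], [-1.28, 1.37], [-1.9, 2.12], [-1.57, 1.48], [-3.14, 3.14]. Speed limits (rad/s): [2.57, 2.57, 3.14, 3.14, 3.14, 3.14].

## Interface

Orientations are given as a rotation vector (axis times angle).
In Python, from plant import ctrl gives the robot as it stands. The module is installed in compiled form; this text tells all that it offers.
- The arm moves only by the tool step_arm, never from a script. Its argument "commands" is a list of rows, each an object with "grip": the closure, from 0 (fully open) to 1 (shut); "linear": the shift along the world's x, y, z in mm, a list of three; "delta_rot": the turn, a rotation vector about the world's x, y, z in degrees, a list of three. A call has exactly 5 rows; each row shifts and turns the commanded pose from where the row before left it; what a row does not reach is not made up. A row lasts 1/10 s, in which the tool goes at most 50 mm and 8.59 degrees, less where a joint would pass 70% of its speed; a pose out of reach is approached as far as the arm can. A call with a gripper value outside its range is refused whole. The fingers move at their own pace and stop on an object; "grip_force" is the grip in N (left out, the last holds). Time passes only in rows, so rows that do not move let the fingers close, or fill a call up. It gives the time, the measured TCP pose, the force, the opening and the grip force at its end, in the units of the state.
- ctrl.state(): the state, without advancing time (a new reading comes with each control period).
- ctrl.camera(name): name is "scene" or "top"; returns the picture (480x640x3 uint8, red, green, blue); there is no depth.
- ctrl.get_calibration(name): a dict with "fovy" (degrees; the focal length in pixels is half the picture's height over the tangent of half this angle, whatever the lens; pixels are square), "cx", "cy" (the principal point, pixels), "dist_coeffs" ([k1, k2, p1, p2, k3] as OpenCV has them; the pictures are not rectified), "R" (3x3) and "t" (3): a world point X has camera coordinates R X + t. Camera axes: x right, y down, z forward; pixel columns grow to the right and rows downward; lengths in m; the calibration is good to about 2 mm. A picture is of the moment at which its call begins. get_calibration takes no time and is no camera call.
- ctrl.sign_off(): hands the job in; it is judged then, once.
The state is a dict: "t": time; "joints": joint angles; "joint_vel": joint speeds; "joint_efforts": joint torques, N m; "position": TCP position; "orientation": TCP orientation; "ft_force": force on the tool from outside, world axes, zero at the start; "torque": the same for the moment, N m; "opening": opening from 0.0 (shut) to 1.0 (fully open); "finger_force": force on a finger pad.
Only numpy, scipy, OpenCV 4.12 (cv2) and the standard library are available. Lean on these libraries where they do the work, as an engineer would, in place of code of your own. Each camera call takes 0.05 s, during which the arm holds its last target. There are 200 camera calls.

## Task

The glue in the stone-inlay plaque has set, so open the ratchet clamp that is screwed to the bench: with a fingertip press the red release on its sliding jaw down, and keeping it pressed push the jaw back along its bar, away from the plaque, all the way to the blue end stop; then let the release spring up and leave the clamp. Grip and lift nothing, do not force the clamp, and leave the plaque and the other things on the bench where they are.

Things in the scene. Friction and masses are not known exactly. Their poses are not given: they have to be found in the camera images.
- clamp: Grey steel base plate of a ratchet clamp, 100 (its x) x 290 (its y) x 6 mm, screwed to the bench; origin on the bench surface; it stands at a different place and yaw each time. Its y axis runs along the steel bar (20 mm wide, top 32 mm above the bench) in the opening direction. At its -y end a fixed blue jaw 90 wide, 60 mm high (y = -145 to -125 mm); at its +y end a blue end stop 50 wide, 54 mm high (y = 101 to 123 mm).
- jaw (a joint): Position of the sliding jaw along the bar in m: 0 closed nearest the plaque, grows along the clamp's +y, 0.100 = fully back against the end stop. Starts between 0 and 0.03. The sawtooth ratchet (8 mm pitch) lets it click towards the plaque but blocks it going back, after at most 8 mm, unless the release is held at least 4 mm down. When released it slides with about 3 N of friction. At joint value q, the release's middle lies at x = 0, y = -0.035 + q m in the clamp's frame.
- release (a joint): How far the red release is pressed straight down, in m: 0 fully up, 0.007 fully down. It may rest up to 3.5 mm low when the pawl stands on a tooth. A spring returns it: about 3 N at the top, 6 N at the bottom. The jaw is free from 0.004 on.
- release_top (a point): Middle of the top face of the red release pad, 36 (clamp x) x 34 mm (clamp y), 70 mm above the bench when up, 63 mm when fully down; it rides on the black jaw carriage, whose top is 52 mm above the bench. On the plaque side an orange face plate 90 mm wide, top 58 mm above the bench. Axes parallel to the clamp's.
- thumb_rest (a point): Middle of the plaque-side (clamp -y) face of the upright yellow thumb rest on the sliding jaw, 50 mm wide (clamp x), 12 mm thick, rising to 100 mm above the bench, 85 mm at this point. It stands 22 mm beyond the middle of the release in the +y direction: a fingertip on the release pushes against this face.
- end_stop (a point): Point on the jaw-side face of the blue end stop, 40 mm above the bench; the jaw carriage's back face meets it when fully back.
- plaque_mid (a point): Centre of the loose dark wood plaque with a stone mosaic, 80 (clamp x) x 60 (clamp y) x 12 mm, 0.14 kg, lying on two wooden strips (34 mm above the bench) between the fixed jaw and the sliding jaw. Not to be moved.
- brush_mid (a point): Loose bench brush 170 mm long lying on the bench along the clamp's robot side, about 95 mm from its bar; point near the brush's middle. Bystander.
- dish_mid (a point): Loose white ceramic dish, 68 mm across, 26 mm high, on the far side of the clamp about 110 mm from its bar; its middle. Bystander.
- glue_mid (a point): Loose white glue bottle with yellow label, 44 mm across, 120 mm high; its middle. Bystander.
- jar_mid (a point): Loose amber glass jar, 60 mm across, 75 mm high; its middle. Bystander.
- bowl_mid (a point): Loose wooden bowl, 150 mm across, 60 mm high; its middle. Bystander.
- pliers_mid (a point): Loose pliers with yellow handles, 145 mm long, 12 mm high; at the pivot. Bystander.
Things that resemble listed ones, but are neither listed nor needed, are in the scene too. There is more than one size of the part that bears plaque_mid; the job needs the smallest.

How it is judged:
By the outcome, as a careful person would: the job done as asked, in the order asked, and still so for the second after the job is handed in, with the robot touching nothing.
It also fails if it takes over 32 s, if anything falls off the work surface, if the arm or the gripper's body presses on something with over 40 N, if the wrist force passes 120 N, or if a joint passes its speed limit or range.

## Working session

There is one attempt and no reset: what is moved stays moved. The work goes in short steps, Python scripts to look and compute and a tool call to move; the robot and the scene stay as the last step left them, time stands still between calls to the robot, and variables do not carry over. Pictures are saved under pics/ and viewed, at most 10 in all, crops included, and the job is handed in when it is done.

Besides the shell and the picture viewer there is one more tool, called after ">>>" as a command line: name --argument value ..., lists and objects as JSON in quotes. step_arm: Moves the arm, as the interface text tells. Its arguments: {"type":"object","properties":{"commands":{"type":"array"},"grip_force":{"type":"number"}},"required":["commands"]}

```bash
mkdir -p pics; python3 - <<'E'
from plant import ctrl
import cv2
for n in("scene","top"):
    cv2.imwrite(f"pics/{n}0.png",ctrl.camera(n)[:,:,::-1]); print(n,ctrl.get_calibration(n))
s=ctrl.state();print(s['t'],s['position'],s['orientation'],s['ft_force'])
E
```

```text
scene {'fovy': 54.628487458698956, 'cx': 320.2895097751553, 'cy': 237.11537724360923, 'dist_coeffs': array([-0.02697569,  0.        ,  0.        ,  0.        ,  0.        ]), 'R': array([[-0.471776  ,  0.88160917,  0.01388059],
       [ 0.55801651,  0.31072651, -0.76945865],
       [-0.68267488, -0.35526652, -0.63854578]]), 't': array([ 0.26907999, -0.24696658,  1.69782369])}
top {'fovy': 54.51898869432169, 'cx': 316.0600823565391, 'cy': 234.43566080864463, 'dist_coeffs': array([-0.01800263,  0.        ,  0.        ,  0.        ,  0.        ]), 'R': array([[ 0.01765165, -0.99970371,  0.01676038],
       [-0.9820451 , -0.02048388, -0.18753086],
       [ 0.18781862, -0.01314922, -0.98211571]]), 't': array([-0.01429257,  0.54747844,  1.05342091])}
0.1 [0.13773363 0.50595577 0.23054404] [-4.16264732e-01 -3.11366538e+00  2.79800448e-03] [ 0.01460296 -0.82818264 -0.27917468]
```

View pics/top0.png

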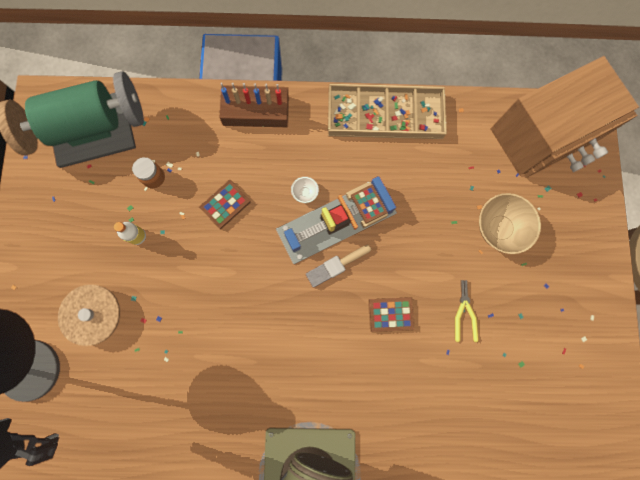

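View pics/scene0.png

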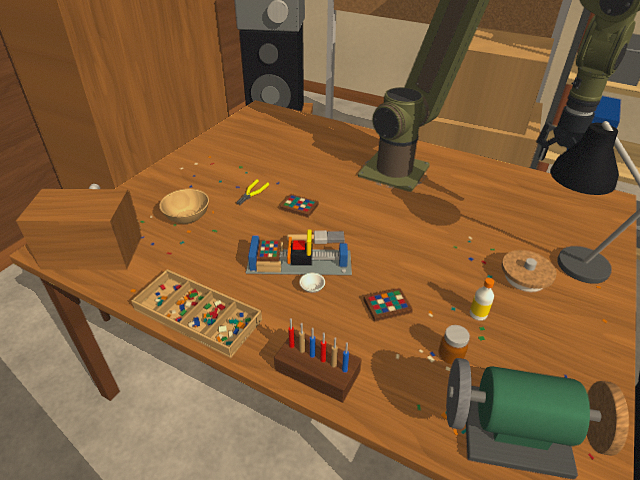

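The clamp is at about (335,222) in the top view: fixed jaw (384,195), end stop (291,239), red release (336,217), thumb rest (328,220). There are three mosaic plaques, at (225,204), (391,314) and (370,203). The third one lies on strips between the jaws and is the smallest, so it is the one meant. Next I measure the clamp and confirm this in one crop.

```bash
cat > h.py <<'E'
import numpy as np, cv2
from plant import ctrl
def ray(n,px,z):
    c=ctrl.get_calibration(n); f=240/np.tan(np.radians(c['fovy']/2))
    K=np.array([[f,0,c['cx']],[0,f,c['cy']],[0,0,1]])
    p=cv2.undistortPoints(np.array([[px]],float),K,c['dist_coeffs'])[0,0]
    d=c['R'].T@[p[0],p[1],1]; o=-c['R'].T@c['t']
    return o+d*(z-o[2])/d[2]
def proj(n,X):
    c=ctrl.get_calibration(n); f=240/np.tan(np.radians(c['fovy']/2))
    K=np.array([[f,0,c['cx']],[0,f,c['cy']],[0,0,1]])
    return cv2.projectPoints(np.array([X],float),cv2.Rodrigues(c['R'])[0],c['t'],K,c['dist_coeffs'])[0][0,0]
def blobs(im,lo,hi,box,amin=15):
    h=cv2.cvtColor(im,cv2.COLOR_RGB2HSV); m=cv2.inRange(h,np.array(lo),np.array(hi))
    x0,y0,x1,y1=box; k=np.zeros_like(m); k[y0:y1,x0:x1]=m[y0:y1,x0:x1]
    n,l,s,c=cv2.connectedComponentsWithStats(k)
    return [(s[i,4],c[i].round(1),s[i,:4],cv2.minAreaRect(np.argwhere(l==i)[:,::-1].astype(np.float32))) for i in range(1,n) if s[i,4]>=amin]
E
python3 - <<'E'
from h import *
for n,box in(("top",(270,170,405,265)),("scene",(240,222,360,280))):
    im=cv2.imread(f"pics/{n}0.png")[:,:,::-1].copy()
    for nm,lo,hi,z in(("red",(0,190,90),(5,255,255),.07),("yel",(24,150,90),(33,255,255),.1),("blue",(105,140,60),(120,255,255),.055),("orange",(8,190,140),(18,255,255),.058)):
        for b in blobs(im,lo,hi,box): print(n,nm,b[0],b[1],b[2],np.round(b[3][1],1),round(b[3][2]),ray(n,b[1],z).round(4))
a=cv2.resize(cv2.imread("pics/top0.png")[165:270,265:405],None,fx=4,fy=4,interpolation=2)
b=cv2.resize(cv2.imread("pics/scene0.png")[222:282,235:365],None,fx=4.308,fy=3,interpolation=2)
b=b[:,:a.shape[1]]
b=cv2.resize(b,(a.shape[1],180))
cv2.imwrite("pics/c0.png",np.vstack([a,b]))
E
```

```text
scene red 113 [298.3 244.8] [292 240  13  10] [ 9. 12.] 90 [ 0.6045 -0.0504  0.07  ]
scene yel 104 [308.6 242.3] [307 230   5  26] [25.  4.] 90 [ 0.6126 -0.0138  0.1   ]
scene blue 222 [253.2 252.1] [248 236  11  34] [ 8.4 33.6] 7 [ 0.6749 -0.1506  0.055 ]
scene blue 154 [342.9 254.6] [339 243   9  24] [ 7.4 22.9] 3 [0.5661 0.066  0.055 ]
scene orange 15 [321.  229.1] [314 229  15   2] [14.   0.9] 4 [ 0.5012 -0.0356  0.058 ]
scene orange 75 [289.1 249.8] [287 237   5  27] [ 3.3 26.1] 3 [ 0.6226 -0.0689  0.058 ]
```

View pics/c0.png

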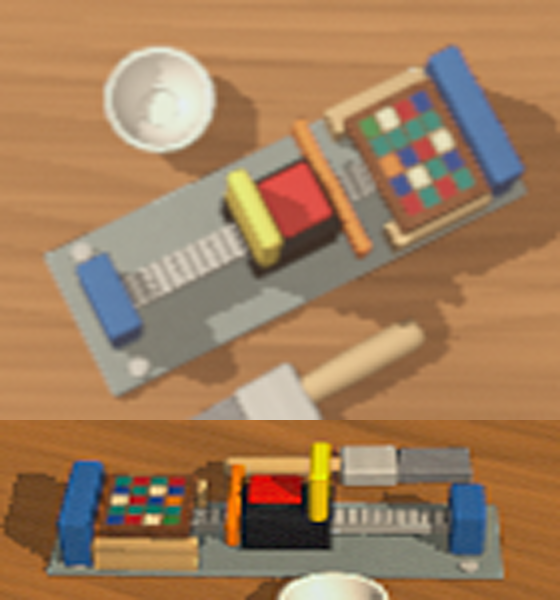

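The crop confirms the target: the mosaic plaque on the strips between the blue jaws, with the red pad at crop (297,198) and the yellow rest at (254,216). Now I get the clamp axis from these pixels.

```bash
python3 - <<'E'
from h import *
P=lambda u,v,z: ray("top",(265+u/4-.4,165+v/4-.4),z)
F=P(477,116,.06);S=P(108,299,.054);Rd=P(297,198,.068);T=P(254,216,.1)
B=[P(45,255,.006),P(115,393,.006),P(525,190,.006)]
d=(S-F)[:2];print("F",F,"S",S,"L",np.hypot(*d),"(exp .247)",np.degrees(np.arctan2(d[1],d[0])))
d=B[0]-B[1]; e=B[1]-B[2];print("base",B,np.linalg.norm(d),np.linalg.norm(e),np.degrees(np.arctan2(d[1],d[0]))+0,np.degrees(np.arctan2(e[1],e[0])))
u=(S-F)[:2]/np.hypot(*(S-F)[:2]); O=(F[:2]+.135*u+S[:2]-.112*u)/2; O2=((B[0]+B[2])/2)[:2]
print("u",u,"O",O,O2)
for n,X in(("red",Rd),("thumb",T)): r=X[:2]-O;print(n,X,"y",r@u,"x",r@[u[1],-u[0]])
# scene check
for px,z in(((298.3,244.8),.068),):
    X=ray("scene",px,z); r=X[:2]-O;print("scene red",X,"y",r@u,"x",r@[u[1],-u[0]])
E
```

```text
F [ 0.64937968 -0.16475671  0.06      ] S [0.53423518 0.0538258  0.054     ] L 0.2470558058888489 (exp .247) 117.77928358087604
base [array([0.56969621, 0.0954622 , 0.006     ]), array([0.4846126, 0.0498611, 0.006    ]), array([ 0.61755651, -0.20322982,  0.006     ])] 0.09653331673437915 0.28588300503908554 28.189366543133037 117.7121025538928
u [-0.46606677  0.88474955] O [ 0.58644766 -0.04529084] [ 0.59362636 -0.05388381]
red [ 0.59454302 -0.05645153  0.068     ] y -0.013647393858457499 x 0.0019607347909502927
thumb [ 0.5758437  -0.02995759  0.1       ] y 0.01850824170234082 x -0.002235531815946514
scene red [ 0.6024632  -0.05159958  0.068     ] y -0.0130459613667736 x 0.011229441721757402
```

>>> step_arm --commands '[{"grip":1,"linear":[22.5,-28,0],"delta_rot":[0,0,-2.4]},{"grip":1,"linear":[22.5,-28,0],"delta_rot":[0,0,-2.4]},{"grip":1,"linear":[22.5,-28,0],"delta_rot":[0,0,-2.4]},{"grip":1,"linear":[22.5,-28,0],"delta_rot":[0,0,-2.4]},{"grip":1,"linear":[22.5,-28,0],"delta_rot":[0,0,-2.4]}]' --grip_force 30

```text
t: 0.6
position: [0.2509, 0.3651, 0.2309]
orientation: [-0.741, -3.053, 0.001]
ft_force: [0.2, 0.4, 0.1]
opening: 0.141
finger_force: 0.0
```

>>> step_arm --commands '[{"grip":1,"linear":[22.5,-28,0],"delta_rot":[0,0,-2.4]},{"grip":1,"linear":[22.5,-28,0],"delta_rot":[0,0,-2.4]},{"grip":1,"linear":[22.5,-28,0],"delta_rot":[0,0,-2.4]},{"grip":1,"linear":[22.5,-28,0],"delta_rot":[0,0,-2.4]},{"grip":1,"linear":[22.5,-28,0],"delta_rot":[0,0,-2.4]}]'

```text
t: 1.1
position: [0.3633, 0.2251, 0.231]
orientation: [-1.057, -2.958, 0.001]
ft_force: [0.4, 0.8, 0.7]
opening: 0.001
finger_force: 0.0
```

>>> step_arm --commands '[{"grip":1,"linear":[22.5,-28,0],"delta_rot":[0,0,-2.4]},{"grip":1,"linear":[22.5,-28,0],"delta_rot":[0,0,-2.4]},{"grip":1,"linear":[22.5,-28,0],"delta_rot":[0,0,-2.4]},{"grip":1,"linear":[22.5,-28,0],"delta_rot":[0,0,-2.4]},{"grip":1,"linear":[22.5,-28,0],"delta_rot":[0,0,-2.4]}]'

```text
t: 1.6
position: [0.4758, 0.0852, 0.2309]
orientation: [-1.361, -2.831, 0.001]
ft_force: [-0.7, -0.5, 0.6]
opening: -0.002
finger_force: 0.0
```

>>> step_arm --commands '[{"grip":1,"linear":[23,-27.5,-10],"delta_rot":[0,0,-2.2]},{"grip":1,"linear":[23,-27.5,-10],"delta_rot":[0,0,-2.2]},{"grip":1,"linear":[23,-27.5,-20],"delta_rot":[0,0,-2.2]},{"grip":1,"linear":[23,-27.5,-20],"delta_rot":[0,0,-2.2]},{"grip":1,"linear":[22,-27,-20],"delta_rot":[0,0,-2.2]}]'

```text
t: 2.1
position: [0.59, -0.0518, 0.1501]
orientation: [-1.626, -2.688, 0.0]
ft_force: [0.3, 0.3, 0.7]
opening: 0.0
finger_force: 0.0
```

>>> step_arm --commands '[{"grip":1,"linear":[0,0,-10],"delta_rot":[0,0,0]},{"grip":1,"linear":[0,0,-10],"delta_rot":[0,0,0]},{"grip":1,"linear":[0,0,-10],"delta_rot":[0,0,0]},{"grip":1,"linear":[0,0,0],"delta_rot":[0,0,0]},{"grip":1,"linear":[0,0,0],"delta_rot":[0,0,0]}]'

```text
t: 2.6
position: [0.5889, -0.0496, 0.1217]
orientation: [-1.622, -2.691, -0.0]
ft_force: [0.3, -0.4, 0.3]
opening: -0.001
finger_force: 0.0
```

```bash
python3 - <<'E'
from h import *
s=ctrl.state();print(s['t'],s['position'],s['orientation'],s['ft_force'])
a=ctrl.camera("scene")[:,:,::-1];b=ctrl.camera("top")[:,:,::-1];cv2.imwrite("pics/s1.png",a);cv2.imwrite("pics/t1.png",b)
print(proj("scene",s['position']),proj("top",s['position']))
a=cv2.resize(a[195:285,240:370],None,fx=6,fy=6,interpolation=2)
cv2.imwrite("pics/c1.png",a)
E
```

```text
2.6 [ 0.58894048 -0.04958534  0.12166568] [-1.62159203e+00 -2.69068013e+00 -2.99990837e-06] [ 0.29255551 -0.41508633  0.25986913]
[301.18850196 226.8296227 ] [337.32193732 210.95683066]
```

View pics/c1.png

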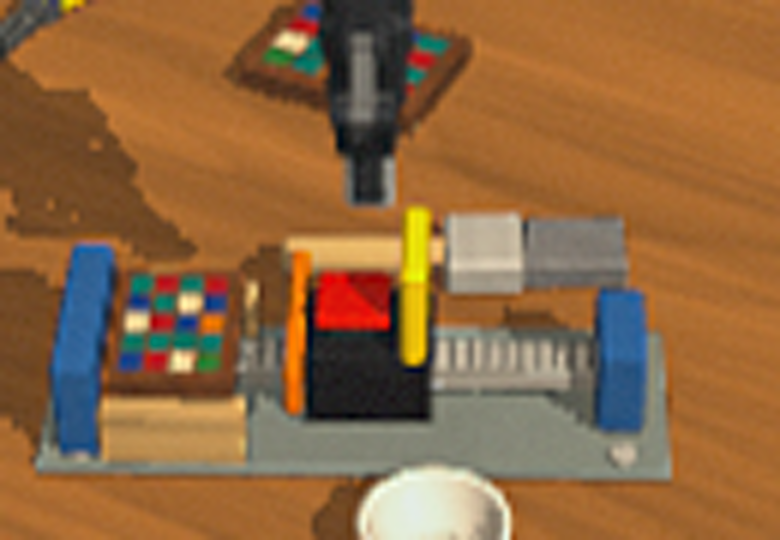

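The tip is above the pad at crop (370,200), as the calibration predicts. The red pad's back edge is at crop (320–388,272) and the thumb rest's pad-side edge is at x≈405.

```bash
python3 - <<'E'
from h import *
a=np.radians(117.7);u=np.array([np.cos(a),np.sin(a)]);v=np.array([u[1],-u[0]])
tcp=ctrl.state()['position'][:2]
P=lambda x,y,z:ray("scene",(240+x/6-.4,195+y/6-.4),z)[:2]
for n,X in(("padback+18",P(354,272,.07)+.018*v),("padcentre",P(354,297,.07)),("thumb back edge (x=-25) ",P(406,208,.1)),("thumb front top",P(403,285,.1)),("stop front top",P(620,340,.054)),("stop back top",P(620,290,.054)),("fix back",P(92,245,.06)),("fix front",P(77,365,.06))):
    r=X-tcp;print(n,X.round(4),"rel tcp: u",round(r@u*1e3,1),"v",round(r@v*1e3,1))
E
```

```text
padback+18 [ 0.6023 -0.0516] rel tcp: u -7.5 v 10.3
padcentre [ 0.6015 -0.0512] rel tcp: u -6.7 v 9.9
thumb back edge (x=-25)  [ 0.5666 -0.0437] rel tcp: u 16.1 v -17.6
thumb front top [ 0.6142 -0.0184] rel tcp: u 16.4 v 36.3
stop front top [0.5528 0.0597] rel tcp: u 114.1 v 18.3
stop back top [0.5213 0.0443] rel tcp: u 115.1 v -16.8
fix back [ 0.6187 -0.1829] rel tcp: u -131.3 v -36.2
fix front [ 0.6915 -0.1413] rel tcp: u -128.3 v 47.6
```

>>> step_arm --commands '[{"grip":1,"linear":[5,3,-10],"delta_rot":[0,0,0]},{"grip":1,"linear":[0,0,-15],"delta_rot":[0,0,0]},{"grip":1,"linear":[0,0,-15],"delta_rot":[0,0,0]},{"grip":1,"linear":[0,0,-4],"delta_rot":[0,0,0]},{"grip":1,"linear":[0,0,0],"delta_rot":[0,0,0]}]'

```text
t: 3.2
position: [0.594, -0.0472, 0.0765]
orientation: [-1.622, -2.689, 0.001]
ft_force: [-0.1, -0.3, -0.4]
opening: 0.001
finger_force: 0.0
```

>>> step_arm --commands '[{"grip":1,"linear":[0,0,0],"delta_rot":[0,0,0]},{"grip":1,"linear":[0,0,-2],"delta_rot":[0,0,0]},{"grip":1,"linear":[0,0,-2],"delta_rot":[0,0,0]},{"grip":1,"linear":[0,0,-2],"delta_rot":[0,0,0]},{"grip":1,"linear":[0,0,0],"delta_rot":[0,0,0]}]'

```text
t: 3.7
position: [0.5942, -0.0474, 0.0711]
orientation: [-1.623, -2.689, 0.0]
ft_force: [0.1, 0.1, 0.2]
opening: -0.002
finger_force: 0.0
```

>>> step_arm --commands '[{"grip":1,"linear":[0,0,-2],"delta_rot":[0,0,0]},{"grip":1,"linear":[0,0,-1],"delta_rot":[0,0,0]},{"grip":1,"linear":[0,0,-1],"delta_rot":[0,0,0]},{"grip":1,"linear":[0,0,0],"delta_rot":[0,0,0]},{"grip":1,"linear":[0,0,0],"delta_rot":[0,0,0]}]'

```text
t: 4.2
position: [0.5945, -0.0474, 0.0677]
orientation: [1.623, 2.689, 0.0]
ft_force: [-1.8, -0.5, 3.6]
opening: 0.001
finger_force: 1.9
```

>>> step_arm --commands '[{"grip":1,"linear":[0,0,-1],"delta_rot":[0,0,0]},{"grip":1,"linear":[0,0,-1],"delta_rot":[0,0,0]},{"grip":1,"linear":[0,0,0],"delta_rot":[0,0,0]},{"grip":1,"linear":[0,0,0],"delta_rot":[0,0,0]},{"grip":1,"linear":[0,0,0],"delta_rot":[0,0,0]}]'

```text
t: 4.7
position: [0.5945, -0.0475, 0.0654]
orientation: [1.623, 2.689, 0.0]
ft_force: [-0.6, 0.3, 5.2]
opening: 0.001
finger_force: 2.4
```

>>> step_arm --commands '[{"grip":1,"linear":[0,0,-1],"delta_rot":[0,0,0]},{"grip":1,"linear":[0,0,-1],"delta_rot":[0,0,0]},{"grip":1,"linear":[0,0,0],"delta_rot":[0,0,0]},{"grip":1,"linear":[0,0,0],"delta_rot":[0,0,0]},{"grip":1,"linear":[0,0,0],"delta_rot":[0,0,0]}]'

```text
t: 5.2
position: [0.5945, -0.0474, 0.0635]
orientation: [1.623, 2.69, 0.0]
ft_force: [-1.3, 0.5, 6.4]
opening: -0.0
finger_force: 2.9
```

>>> step_arm --commands '[{"grip":1,"linear":[-1.4,2.65,0],"delta_rot":[0,0,0]},{"grip":1,"linear":[-1.4,2.65,0],"delta_rot":[0,0,0]},{"grip":1,"linear":[-1.4,2.65,0],"delta_rot":[0,0,0]},{"grip":1,"linear":[-1.4,2.65,0],"delta_rot":[0,0,0]},{"grip":1,"linear":[-1.4,2.65,0],"delta_rot":[0,0,0]}]'

```text
t: 5.7
position: [0.5884, -0.0358, 0.0638]
orientation: [1.623, 2.686, -0.003]
ft_force: [-0.2, -3.6, 6.0]
opening: -0.001
finger_force: 2.8
```

>>> step_arm --commands '[{"grip":1,"linear":[-1.4,2.65,0],"delta_rot":[0,0,0]},{"grip":1,"linear":[-1.4,2.65,0],"delta_rot":[0,0,0]},{"grip":1,"linear":[-1.4,2.65,0],"delta_rot":[0,0,0]},{"grip":1,"linear":[-1.4,2.65,0],"delta_rot":[0,0,0]},{"grip":1,"linear":[-1.4,2.65,0],"delta_rot":[0,0,0]}]'

```text
t: 6.2
position: [0.5814, -0.0225, 0.0638]
orientation: [1.623, 2.686, -0.003]
ft_force: [-0.4, -3.6, 5.4]
opening: -0.002
finger_force: 2.8
```

>>> step_arm --commands '[{"grip":1,"linear":[-1.9,3.5,-0.3],"delta_rot":[0,0,0]},{"grip":1,"linear":[-1.9,3.5,0],"delta_rot":[0,0,0]},{"grip":1,"linear":[-1.9,3.5,0],"delta_rot":[0,0,0]},{"grip":1,"linear":[-1.9,3.5,0],"delta_rot":[0,0,0]},{"grip":1,"linear":[-1.9,3.5,0],"delta_rot":[0,0,0]}]'

```text
t: 6.7
position: [0.5721, -0.0049, 0.0636]
orientation: [1.623, 2.686, -0.002]
ft_force: [0.7, -4.3, 5.7]
opening: 0.003
finger_force: 2.8
```

>>> step_arm --commands '[{"grip":1,"linear":[-1.9,3.5,0],"delta_rot":[0,0,0]},{"grip":1,"linear":[-1.9,3.5,0],"delta_rot":[0,0,0]},{"grip":1,"linear":[-1.9,3.5,0],"delta_rot":[0,0,0]},{"grip":1,"linear":[-1.9,3.5,0],"delta_rot":[0,0,0]},{"grip":1,"linear":[-1.9,3.5,0],"delta_rot":[0,0,0]}]'

```text
t: 7.2
position: [0.5627, 0.0127, 0.0636]
orientation: [1.623, 2.686, -0.002]
ft_force: [0.2, -3.7, 5.7]
opening: -0.003
finger_force: 2.8
```

```bash
python3 - <<'E'
from h import *
print(ctrl.state()['joints'])
a=ctrl.camera("scene")[:,:,::-1]
cv2.imwrite("pics/c2.png",cv2.resize(a[195:285,240:370],None,fx=6,fy=6,interpolation=2))
E
```

```text
[ 0.02440083  0.44282734 -0.32939483  0.79598591 -0.00312526  1.11139192]
```

View pics/c2.png

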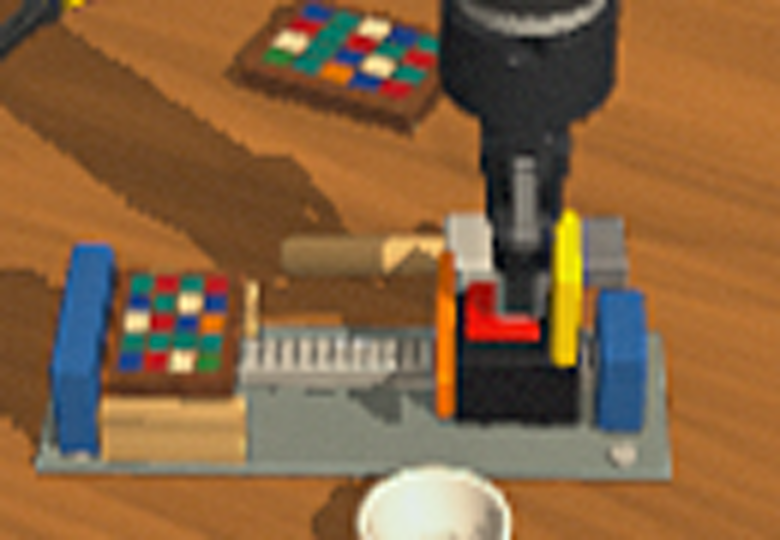

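The jaw is well back. The carriage's back edge at x≈580 is about 18 px, or 8 mm, short of the stop face at x≈598, and the plaque hasn't moved. I'll do the rest slowly.

>>> step_arm --commands '[{"grip":1,"linear":[-0.9,1.8,0],"delta_rot":[0,0,0]},{"grip":1,"linear":[-0.9,1.8,0],"delta_rot":[0,0,0]},{"grip":1,"linear":[-0.5,0.9,0],"delta_rot":[0,0,0]},{"grip":1,"linear":[-0.5,0.9,0],"delta_rot":[0,0,0]},{"grip":1,"linear":[0,0,0],"delta_rot":[0,0,0]}]'

```text
t: 7.75
position: [0.5598, 0.0183, 0.0635]
orientation: [1.622, 2.686, -0.002]
ft_force: [0.4, -2.5, 5.3]
opening: -0.002
finger_force: 2.8
```

>>> step_arm --commands '[{"grip":1,"linear":[-0.5,0.9,0],"delta_rot":[0,0,0]},{"grip":1,"linear":[-0.5,0.9,0],"delta_rot":[0,0,0]},{"grip":1,"linear":[-0.5,0.9,0],"delta_rot":[0,0,0]},{"grip":1,"linear":[0,0,0],"delta_rot":[0,0,0]},{"grip":1,"linear":[0,0,0],"delta_rot":[0,0,0]}]'

```text
t: 8.25
position: [0.5588, 0.0206, 0.0637]
orientation: [1.622, 2.685, -0.002]
ft_force: [0.8, -4.2, 5.2]
opening: 0.002
finger_force: 2.8
```

>>> step_arm --commands '[{"grip":1,"linear":[-0.5,0.9,0],"delta_rot":[0,0,0]},{"grip":1,"linear":[-0.5,0.9,0],"delta_rot":[0,0,0]},{"grip":1,"linear":[-0.5,0.9,0],"delta_rot":[0,0,0]},{"grip":1,"linear":[0,0,0],"delta_rot":[0,0,0]},{"grip":1,"linear":[0,0,0],"delta_rot":[0,0,0]}]'

```text
t: 8.75
position: [0.558, 0.023, 0.0638]
orientation: [1.622, 2.684, -0.002]
ft_force: [1.2, -4.7, 6.1]
opening: -0.0
finger_force: 3.4
```

>>> step_arm --commands '[{"grip":1,"linear":[-0.5,0.9,0],"delta_rot":[0,0,0]},{"grip":1,"linear":[-0.5,0.9,0],"delta_rot":[0,0,0]},{"grip":1,"linear":[0,0,0],"delta_rot":[0,0,0]},{"grip":1,"linear":[0,0,0],"delta_rot":[0,0,0]},{"grip":1,"linear":[0,0,0],"delta_rot":[0,0,0]}]'

```text
t: 9.25
position: [0.5579, 0.023, 0.0639]
orientation: [1.622, 2.68, -0.005]
ft_force: [3.5, -9.4, 3.9]
opening: 0.001
finger_force: 6.9
```

```bash
python3 - <<'E'
from h import *
a=ctrl.camera("scene")[:,:,::-1]
cv2.imwrite("pics/c3.png",cv2.resize(a[225:285,300:370],None,fx=8,fy=8,interpolation=2))
E
```

```text
(no output)
```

View pics/c3.png

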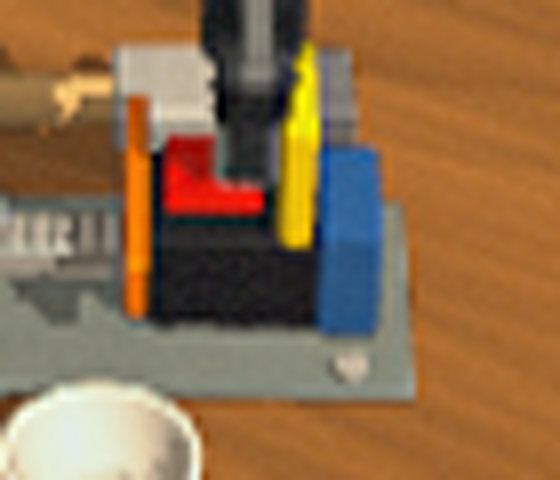

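The carriage's back face now meets the blue stop at crop x≈318, with no gap. I take off the small push overshoot, lift straight up and leave.

>>> step_arm --commands '[{"grip":1,"linear":[0.5,-0.9,1],"delta_rot":[0,0,0]},{"grip":1,"linear":[0,0,3],"delta_rot":[0,0,0]},{"grip":1,"linear":[0,0,3],"delta_rot":[0,0,0]},{"grip":1,"linear":[0,0,4],"delta_rot":[0,0,0]},{"grip":1,"linear":[0.9,-1.8,4],"delta_rot":[0,0,0]}]'

```text
t: 9.8
position: [0.5569, 0.0225, 0.0772]
orientation: [1.624, 2.687, -0.003]
ft_force: [1.2, -1.4, -1.7]
opening: 0.005
finger_force: 0.7
```

>>> step_arm --commands '[{"grip":1,"linear":[0,0,10],"delta_rot":[0,0,0]},{"grip":1,"linear":[0,0,25],"delta_rot":[0,0,0]},{"grip":1,"linear":[0,0,30],"delta_rot":[0,0,0]},{"grip":1,"linear":[0,0,30],"delta_rot":[0,0,0]},{"grip":1,"linear":[0,0,30],"delta_rot":[0,0,0]}]'

```text
t: 10.3
position: [0.5554, 0.0243, 0.2038]
orientation: [-1.622, -2.689, 0.0]
ft_force: [0.7, -0.2, -0.4]
opening: -0.001
finger_force: 0.0
```

>>> step_arm --commands '[{"grip":1,"linear":[0,0,20],"delta_rot":[0,0,0]},{"grip":1,"linear":[0,0,0],"delta_rot":[0,0,0]},{"grip":1,"linear":[0,0,0],"delta_rot":[0,0,0]},{"grip":1,"linear":[0,0,0],"delta_rot":[0,0,0]},{"grip":1,"linear":[0,0,0],"delta_rot":[0,0,0]}]'

```text
t: 10.8
position: [0.555, 0.024, 0.2214]
orientation: [-1.622, -2.687, 0.003]
ft_force: [0.5, -0.3, 0.1]
opening: 0.002
finger_force: 0.0
```

```bash
python3 - <<'E'
from h import *
a=ctrl.camera("scene")[:,:,::-1]
cv2.imwrite("pics/c4.png",cv2.resize(a[195:295,240:370],None,fx=6,fy=6,interpolation=2))
E
```

```text
(no output)
```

View pics/c4.png

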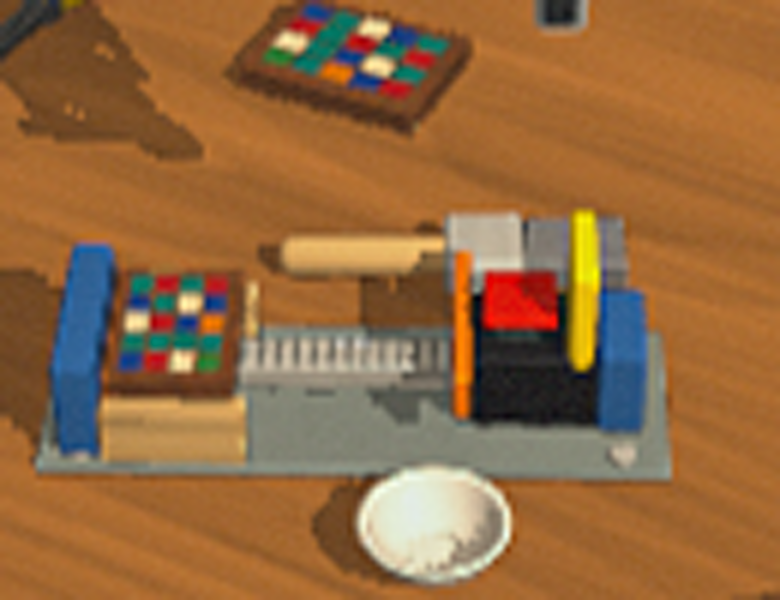

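The jaw stands against the stop (x≈600), the release is up at (520,298), and the plaque, brush and dish are where they were. I hand the job in.

```bash
python3 -c "
from plant import ctrl
print(ctrl.sign_off())"
```

```text
the job is handed in; nothing more can be done
None
```

The clamp is open: the jaw is fully back against the blue end stop, the release has sprung up, the arm is clear, and the plaque, brush and dish look unmoved in the last picture; the job is handed in (about 11 s).

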